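# Refit a hob's bezel and knob and hold the knob in

## Robot

A 7-joint arm with a two-finger parallel gripper is mounted at the origin on the work surface. World frame = base frame: x ahead of the robot, y to its left, z up, the work surface at z = 0. Lengths are in mm, angles in rad, forces in N, time in s.
With the tool pointing down it reaches from about 400 to 875 mm from the base axis. Payload 4.4 kg.
Tool frame: the origin (TCP) lies midway between the tips of the shut fingers; the grasp point (between the pads) lies 19 mm behind it; z points along the fingers, y is the direction in which the jaws open and shut (so a half turn about z gives the same grasp; the last joint's range is limited). The gripper opens to 85 mm and grips with 20 to 120 N. Pads are 22 mm wide; open, the fingers measure 114 mm over their backs; the gripper's body (76 mm by 85 mm) begins 54 mm behind the grasp point. The pads swing forward as they close: fully open they stand 13 mm farther back than shut.
Start: joints at [1.241, 0.628, 0.038, 1.517, -0.027, 0.996, -0.02], TCP at [169.516, -627.521, 231.313] pointing down, gripper open.
Joint ranges: [-3.06, 3.06], [-0.37, 2.12], [-1.25, 1.32], [0.18, 2.47], [-1.1, 4.24], [0.23, 1.98], [-2.94, 2.94]. Speed limits (rad/s): [2.57, 2.57, 3.14, 3.14, 3.14, 3.14, 3.14].

## Interface

Orientations are given as [roll, pitch, yaw] about the fixed x, y, z axes, in that order (R = Rz(yaw) Ry(pitch) Rx(roll)).
In Python, from cell import * gives the robot as it stands. The module is installed in compiled form; this text tells all that it offers.
- The arm moves only by the tool move_arm, never from a script. Its argument "series" is a list of rows, each a list of 2 entries, a list of its own where there are three numbers: the shift along the tool's x, y, z in m, then the turn about the tool's z in rad. In form: [[[x, y, z], yaw], ...]. A call has 1 to 5 rows; each row is the pose to reach, as a shift and turn from the pose measured when the call began, along the tool's axes at that moment; what a row does not reach only later rows make up. A row lasts 1/8 s, in which the tool goes at most 62.5 mm and 10.7 degrees, less where a joint would pass 70% of its speed; a pose out of reach is approached as far as the arm can. A call with a gripper value outside its range is refused whole. "claw" is the opening, from 0 (shut) to 1 (fully open), set as the call begins (left out, the last holds). The fingers move at their own pace and stop on an object; the grip force is fixed at half the most. Time passes only in rows, so rows that repeat a pose let the fingers close. It gives the time, the measured TCP pose, the force and the opening at its end, in the units of the state.
- read_state(): the state, without advancing time (a new reading comes with each control period).
- get_image(name): name is "scene" or "top" or "wrist"; returns the picture (480x640x3 uint8, blue, green, red); there is no depth.
- camera_model(name): a dict with "fov_y" (degrees; the focal length in pixels is half the picture's height over the tangent of half this angle, whatever the lens; pixels are square), "cx", "cy" (the principal point, pixels), "pose" (4x4, takes a point from camera to world coordinates); the wrist camera has in their place "tool_from_camera" (4x4, takes a point from camera to tool coordinates, whose origin is the TCP and whose axes are the flange's). Camera axes: x right, y down, z forward; pixel columns grow to the right and rows downward; lengths in mm; the calibration is good to about 2 mm. A picture is of the moment at which its call begins: read the wrist's pose just before it. camera_model takes no time and is no camera call.
- finish_job(): hands the job in, once; it reports no verdict.
The state is a dict: "clock": time; "qpos": joint angles; "qd": joint speeds; "tau": joint torques, N m; "eef_pos": TCP position; "tool_rot": TCP orientation; "force": force on the tool from outside, world axes, zero at the start; "torque": the same for the moment, N m; "width": finger opening in mm.
Only numpy, scipy, OpenCV 4.12 (cv2) and the standard library are available. Lean on these libraries where they do the work, as an engineer would, in place of code of your own. Each camera call takes 0.05 s, during which the arm holds its last target. There are 200 camera calls.

## Task

The gas hob is missing the trim plate and knob of one control. Lower the loose trim plate over the two locating pins, around the bare spindle, until it lies flush on the hob; then turn the loose knob so that its socket's flat matches the flat of the spindle, push it fully home on the spindle, and press it in against the spring all the way, as for lighting the flame. Finish while still holding the knob pressed in; leave the bowl and the two bottles alone.

Things in the scene. Friction and masses are not known exactly. Their poses are not given: they have to be found in the camera images.
- mount (a point): Fixed point on the stainless hob's flat top (60 mm above the counter), on the axis of the bare spindle. Its x points from the hob's front edge (65 mm away) to the burner, y to the left along that edge, z up. The two locating pins stand at y = +36 and -36 mm, x = 0. The pan support begins at x = 119 mm and is 24 mm high.
- pin_left (a point): Tip of the left locating pin, upright steel, fixed to the hob: 8 mm in diameter, 12 mm high above the hob's top, tip tapered to 5 mm. The right pin is the same, 72 mm away on the other side of the spindle.
- fitted_knob (a point): Top of the knob of the hob's other control, 140 mm to the right of the bare spindle (the mount's -y), 54 mm above the hob's top. Its plate and knob are already fitted and fixed: it shows how the finished job looks and is not to be worked on.
- spindle_tip (a point): Centre of the top end of the bare brass spindle, 28 mm above the hob's top when not pressed. Round, 15 mm in diameter, with one flat along it 1.5 mm from the axis, facing this point's +x (always the mount's +x, towards the burner); top edge chamfered 0.5 mm. It never turns; it moves down when pressed.
- spindle (a joint): How far the spindle is pressed in (m): 0 when out, 0.006 at its stop. The spring takes 4.5 N to start and 10 N at the stop, and pushes it back out when let go.
- bezel_center (a point): Loose dark steel trim plate, 220 g, flat on the counter, right way up. Point 8 mm above its underside, in its middle. 56 mm along x, 100 mm along y, 4 mm thick; along each long edge (x = +-26.5 mm) an upright flange 3 mm thick, its top 16 mm above the underside: grip 56 mm wide across them. 10 mm holes at y = +-36 mm for the pins, 22 mm hole in the middle. Fits either way round.
- knob_center (a point): Loose black plastic knob, 70 g, upright on the counter, socket down. Its centre, half-way up its 40 mm height. Round skirt 40 mm in diameter, 18 mm high; on it a grip bar 13 mm thick (along y), 42 mm long (along x), from 18 to 40 mm above the underside. A small nose at the bar's foot sticks out 8 mm beyond the skirt at +x; a white line runs along that half of the bar's top.
- knob_socket (a point): Mouth of the knob's D-shaped socket, in the middle of its underside, same axes as the knob: 14 mm deep, 16.6 mm in diameter, flat 2.3 mm from the axis on the +x (nose) side, so the nose must point the way the spindle's flat faces. Fully home, the socket's end rests on the spindle's top and the mouth is 14 mm below that top.
- bowl: Bystander: small round steel bowl, 100 mm wide, 45 mm high. Origin under its centre.
- sauce: Bystander: white squeeze bottle with a pointed nozzle, 58 mm wide, 190 mm high. Origin under its centre.
- oil: Bystander: amber glass bottle, 62 mm wide, 210 mm high. Origin under its centre.
Things that resemble listed ones, but are neither listed nor needed, are in the scene too. Of the things that look like the part that bears knob_center, take the one that is farthest from the robot's base at the start.

How it is judged:
By the outcome, as a careful person would: the job done as asked, in the order asked, and still so for the second after the job is handed in, while the arm keeps its last pose, push and grip.
It also fails if it takes over 64 s, if anything falls off the work surface, if the arm or the gripper's body presses on something with over 40 N, if the wrist force passes 120 N, or if a joint passes its speed limit or range.

## Working session

There is one attempt and no reset: what is moved stays moved. The work goes in short steps, Python scripts to look and compute and a tool call to move; the robot and the scene stay as the last step left them, time stands still between calls to the robot, and variables do not carry over. Pictures are saved under pics/ and viewed, about 8 in all and at most 12, crops included, and the job is handed in when it is done.

Besides the shell and the picture viewer there is one more tool, called after "Call:" as name([rows], argument=value, ...), one row to a line, values as JSON. move_arm: Moves the arm, as the interface text tells. Its arguments: {"type":"object","properties":{"series":{"type":"array"},"claw":{"type":"number"}},"required":["series"]}

```bash
mkdir -p pics; python3 - <<'E'
from cell import *
import cv2,numpy as np
s=read_state();print({k:np.round(v,3) for k,v in s.items()})
a=get_image("scene");b=get_image("top");w=get_image("wrist")
for n,i in zip(("scene","top","wrist"),(a,b,w)):
    cv2.imwrite(f"pics/{n}0.png",i)
    m=camera_model(n);print(n,{k:np.round(v,3).tolist() for k,v in m.items()})
E
```

```text
{'clock': np.float64(0.0), 'qpos': array([ 1.241,  0.629,  0.038,  1.518, -0.027,  0.996, -0.02 ]), 'qd': array([ 0.002,  0.001, -0.   , -0.   , -0.002,  0.002, -0.   ]), 'tau': array([-0.0000e+00, -5.6339e+01,  1.2260e+00, -1.9345e+01,  1.1000e-02,
        1.0000e-02,  0.0000e+00]), 'eef_pos': array([ 169.352, -626.902,  230.403]), 'tool_rot': array([-3.14 ,  0.   ,  0.264]), 'force': array([-0.478,  0.29 ,  0.65 ]), 'torque': array([0.056, 0.017, 0.043]), 'width': np.float64(85.893)}
scene {'fov_y': 53.511, 'cx': 314.386, 'cy': 238.877, 'pose': [[-0.816, 0.407, -0.41, 929.276], [0.577, 0.595, -0.559, 610.03], [0.016, -0.693, -0.72, 819.479], [0.0, 0.0, 0.0, 1.0]]}
top {'fov_y': 45.274, 'cx': 318.546, 'cy': 239.823, 'pose': [[0.163, -0.966, 0.2, 297.935], [-0.987, -0.16, 0.028, 24.5], [0.005, -0.202, -0.979, 1138.721], [0.0, 0.0, 0.0, 1.0]]}
wrist {'fov_y': 70.04, 'cx': 317.378, 'cy': 240.382, 'tool_from_camera': [[-0.0, -0.956, -0.295, 75.906], [1.0, -0.0, -0.0, -0.877], [0.0, -0.295, 0.956, -142.001], [0.0, 0.0, 0.0, 1.0]]}
```

View pics/top0.png

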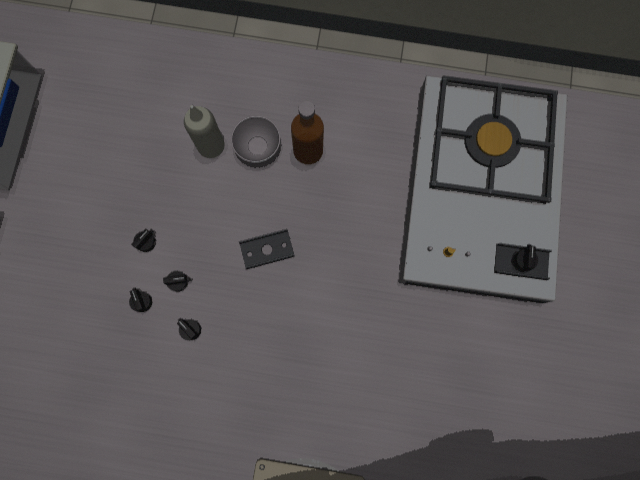

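View pics/scene0.png

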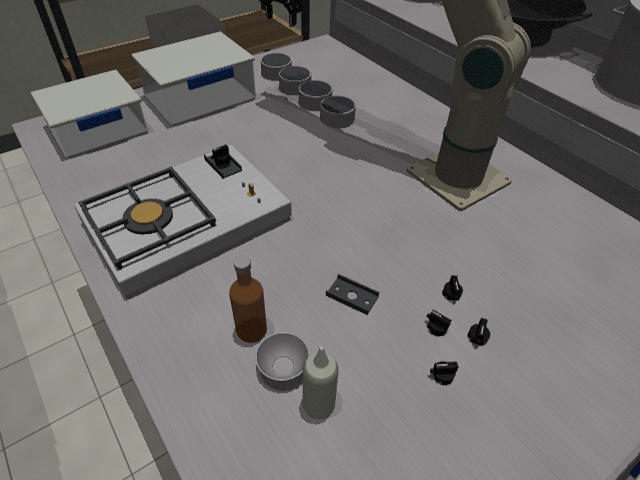

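Top view: knob candidates at (144,240), (177,281), (140,300) and (190,329); plate at (267,250); pins at (430,248) and (468,254), with the spindle at (449,251). The fitted knob is at (527,258). I'll compute positions and enlarge the knobs.

```bash
cat > h.py <<'E'
from cell import *
import cv2,numpy as np
from scipy.spatial.transform import Rotation as R
def cam(n,s=None):
    m=camera_model(n);f=240/np.tan(np.radians(m["fov_y"]/2))
    if n=="wrist":
        T=np.eye(4);T[:3,:3]=R.from_euler("xyz",s["tool_rot"]).as_matrix();T[:3,3]=s["eef_pos"]
        P=T@np.array(m["tool_from_camera"])
    else: P=np.array(m["pose"])
    return f,m["cx"],m["cy"],P
def ray(c,uv,z):
    f,cx,cy,P=c
    d=P[:3,:3]@np.array([(uv[0]-cx)/f,(uv[1]-cy)/f,1.]);o=P[:3,3]
    return o+d*(z-o[2])/d[2]
def proj(c,p):
    f,cx,cy,P=c;q=P[:3,:3].T@(np.array(p,float)-P[:3,3]);return np.array([f*q[0]/q[2]+cx,f*q[1]/q[2]+cy])
def togo(s,p,yaw=None):
    Rm=R.from_euler("xyz",s["tool_rot"]).as_matrix();d=Rm.T@(np.array(p)-s["eef_pos"])/1000
    y=None
    if yaw is not None:
        # tool z down: turn about tool z = -(world yaw change), jaw half-turn symmetric
        y=-(((yaw-s["tool_rot"][2])+np.pi/2)%np.pi-np.pi/2)
    return np.round(d,4),y
E
python3 - <<'E'
from h import *
c=cam("top")
for n,uv,z in [("k1",(144,241),9),("k2",(177,281),9),("k3",(140,301),9),("k4",(190,330),9),("plate",(267,250),4),("pinL",(430,248),72),("sp",(449,250),85),("pinR",(468,254),72),("fit",(528,253),114)]:
    p=ray(c,uv,z);print(n,p.round(),np.hypot(p[0],p[1]).round())
i=cv2.imread("pics/top0.png")
a=cv2.resize(i[215:345,110:220],None,fx=3.6,fy=3.6,interpolation=3)
b=cv2.resize(i[215:345,410:520][:65],None,fx=3.6,fy=3.6,interpolation=3);d=cv2.resize(i[225:275,235:300],None,fx=3.6,fy=3.6,interpolation=3)
o=np.zeros((480,800,3),np.uint8);o[:468,:396]=a;o[:234,400:796]=b;o[240:240+180,400:634]=d
o=cv2.convertScaleAbs(o,alpha=1.8);cv2.imwrite("pics/crop.png",o)
E
```

```text
k1 [470. 401.   9.] 618.0
k2 [402. 319.   9.] 513.0
k3 [351. 382.   9.] 519.0
k4 [312. 274.   9.] 415.0
plate [493. 156.   4.] 517.0
pinL [ 535. -155.   72.] 557.0
sp [ 534. -189.   85.] 567.0
pinR [ 535. -227.   72.] 582.0
fit [ 546. -325.  114.] 635.0
```

View pics/crop.png

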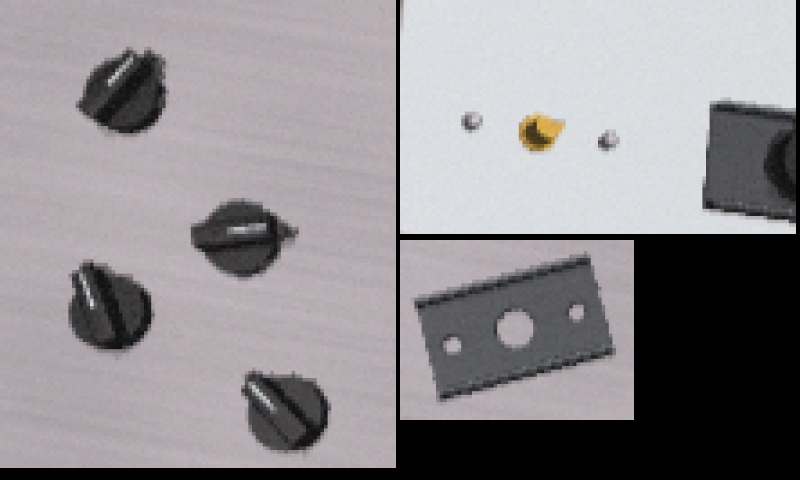

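Candidates in the top view: k1 (144,240) at 618 mm, k2 (177,281) at 513, k3 (140,300) at 519 and k4 (190,329) at 415 mm from the base. k1 is the farthest, so it is the one meant. In the crop its nose points up-right at about (155,60). First I'll look at the mount with the wrist camera on the way.

Call:
move_arm([
  [[0.467, -0.328, 0], -1.3],
  [[0.467, -0.328, 0], -1.3],
  [[0.467, -0.328, 0], -1.3],
  [[0.467, -0.328, 0], -1.3],
  [[0.467, -0.328, 0], -1.3],
], claw=1)

```text
clock: 0.78
eef_pos: [370.4, -385.7, 231.2]
tool_rot: [-3.141, -0.001, 1.207]
force: [1.5, -1.3, 0.2]
width: 85.5
```

```bash
python3 - <<'E'
from h import *
s=read_state();print(s["clock"],s["tool_rot"],s["eef_pos"],togo(s,(534,-185,230)))
E
```

```text
0.775 [-3.14136295e+00 -8.44971791e-04  1.20720993e+00] [ 370.39818595 -385.6731073   231.2134678 ] (array([0.2457, 0.0815, 0.0014]), None)
```

Call:
move_arm([
  [[0.05, 0.016, 0], -0.1],
  [[0.1, 0.033, 0], -0.2],
  [[0.15, 0.05, 0], -0.36],
  [[0.2, 0.066, 0], -0.36],
  [[0.246, 0.082, 0], -0.36],
])

```text
clock: 1.4
eef_pos: [535.3, -183.4, 231.2]
tool_rot: [-3.141, -0.001, 1.568]
force: [0.8, -0.9, 0.9]
width: 85.1
```

Call:
move_arm([
  [[0, 0, 0], 0],
  [[0, 0, 0], 0],
])

```text
clock: 1.65
eef_pos: [534.7, -183.8, 230.9]
tool_rot: [-3.14, -0.001, 1.568]
force: [-0.6, -0.5, 0.0]
width: 85.6
```

```bash
python3 - <<'E'
from h import *
s=read_state();i=get_image("wrist");cv2.imwrite("pics/w1.png",i);np.save("w1.npy",np.r_[s["eef_pos"],s["tool_rot"]])
print(s["clock"],s["tool_rot"],s["eef_pos"],s["qd"].round(3))
E
```

```text
1.65 [-3.14002536e+00 -5.32325720e-04  1.56770679e+00] [ 534.70683259 -183.77470942  230.85560129] [ 0.029 -0.005  0.018  0.007  0.001  0.001 -0.001]
```

View pics/w1.png

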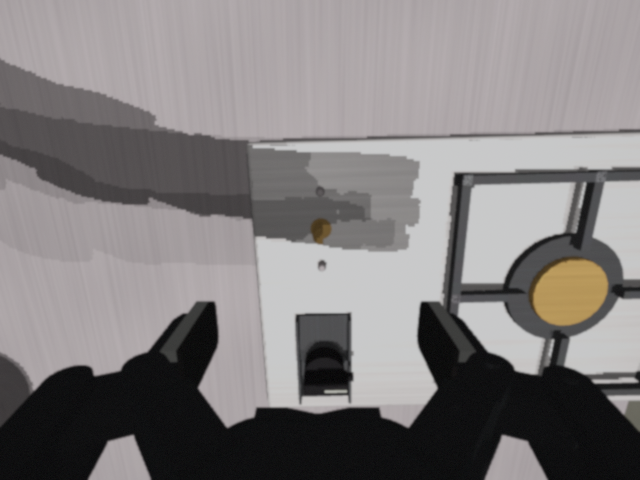

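Wrist view: pins at about (320,190) and (322,265), spindle at (321,230), fitted knob at (325,365). I'll refine those to sub-pixel.

```bash
cat >> h.py <<'E'
def blob(i,uv,r,mode):
    u,v=map(int,uv);g=i[v-r:v+r+1,u-r:u+r+1].astype(float)
    if mode=="hsv": 
        h=cv2.cvtColor(g.astype(np.uint8),cv2.COLOR_BGR2HSV);m=(h[...,1]>90).astype(float)
    else:
        k=g.mean(2);d=np.abs(k-np.median(k));m=d*(d>12)
    y,x=np.mgrid[-r:r+1,-r:r+1];return np.array([u+(m*x).sum()/m.sum(),v+(m*y).sum()/m.sum(),(m>0).sum()])
E
python3 - <<'E'
from h import *
i=cv2.imread("pics/w1.png");a=np.load("w1.npy");s=dict(eef_pos=a[:3],tool_rot=a[3:]);c=cam("wrist",s)
# hob edges via fitted line: front edge of the hob column vs row
t=cv2.imread("pics/top0.png");ct=cam("top")
for n,im,cc,L,Rr,S in [("w",i,c,(320,190),(322,265),(321,230)),("t",t,ct,(430,248),(468,254),(449,250))]:
    l,r,sp=blob(im,L,8,""),blob(im,Rr,8,""),blob(im,S,14,"hsv")
    pl,pr=ray(cc,l,66),ray(cc,r,66);print(n,l,r,sp,pl.round(1),pr.round(1),((pl+pr)/2).round(1),"len",np.linalg.norm(pl-pr).round(1),"yaw",np.arctan2(-(pl-pr)[0],(pl-pr)[1]).round(3),"sp",ray(cc,sp,74).round(1))
o=cv2.convertScaleAbs(cv2.resize(i[170:290,240:400],None,fx=5,fy=5,interpolation=2),alpha=1.5);cv2.imwrite("pics/w1c.png",o)
E
```

```text
w [321.74498591 188.00314935 158.        ] [321.52816303 264.06481744 101.        ] [320.17109145 229.48672566 339.        ] [ 538.9 -153.    66. ] [ 538.7 -225.8   66. ] [ 538.8 -189.4   66. ] len 72.8 yaw -0.003 sp [ 537.4 -189.3   74. ]
t [429.0486766  248.60541527  28.        ] [466.90831557 253.92872373  27.        ] [448.20689655 251.50574713  87.        ] [ 535.  -154.6   66. ] [ 536.6 -226.8   66. ] [ 535.8 -190.7   66. ] len 72.2 yaw 0.021 sp [ 533.6 -189.6   74. ]
```

View pics/w1c.png

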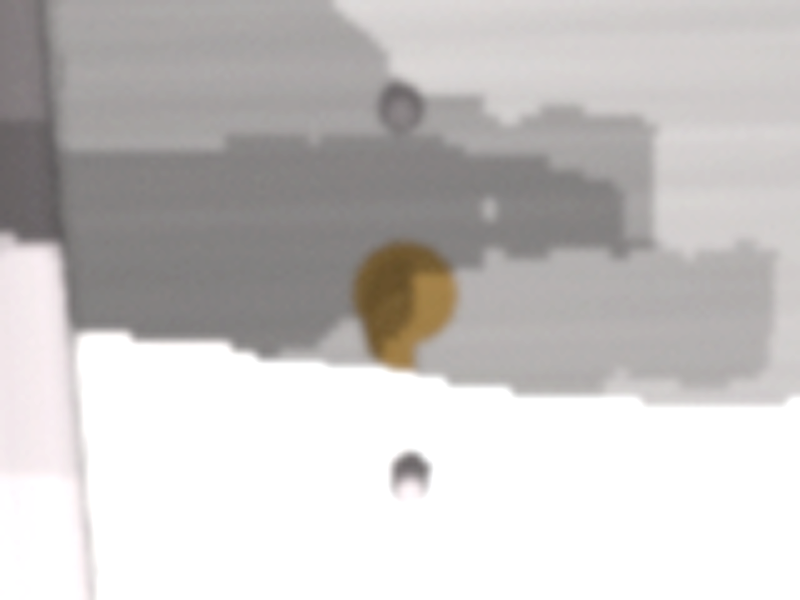

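The crop puts the left pin at about (320,191.5), the right pin at (322,265) and the spindle top at (321,229). I'll drop closer for precision.

Call:
move_arm([
  [[0, 0.002, 0.045], 0],
  [[0, 0.002, 0.09], 0],
  [[0, 0.002, 0.09], 0],
  [[0, 0.002, 0.09], 0],
  [[0, 0.002, 0.09], 0],
])

```text
clock: 2.33
eef_pos: [537.4, -185.4, 142.9]
tool_rot: [3.14, 0.001, 1.565]
force: [0.6, 0.1, 0.0]
width: 85.6
```

```bash
python3 - <<'E'
from h import *
s=read_state();i=get_image("wrist");cv2.imwrite("pics/w2.png",i);np.save("w2.npy",np.r_[s["eef_pos"],s["tool_rot"]])
print(s["clock"],s["tool_rot"],s["eef_pos"],s["qd"].round(3))
c=cam("wrist",s)
uv=proj(c,(537.5,-189.5,72)).astype(int);print(uv)
u,v=uv;o=i[v-75:v+75,u-100:u+100];o=cv2.convertScaleAbs(cv2.resize(o,None,fx=4,fy=4,interpolation=2),alpha=1.4);cv2.imwrite("pics/w2c.png",o)
t=cam("top");a,b=ray(t,(404,283),60),ray(t,(553,300),60);d=a-b;print("front edge yaw",np.arctan2(-d[0],d[1]),a,b)
E
```

```text
2.325 [3.13975661e+00 9.63361228e-04 1.56534223e+00] [ 537.40624987 -185.37197898  142.90304576] [-0.006 -0.001 -0.002  0.007  0.002 -0.002 -0.003]
[316 261]
front edge yaw 0.0493708383016101 [ 463.04735919 -117.15336441   60.        ] [ 476.90461793 -397.60227836   60.        ]
```

View pics/w2c.png

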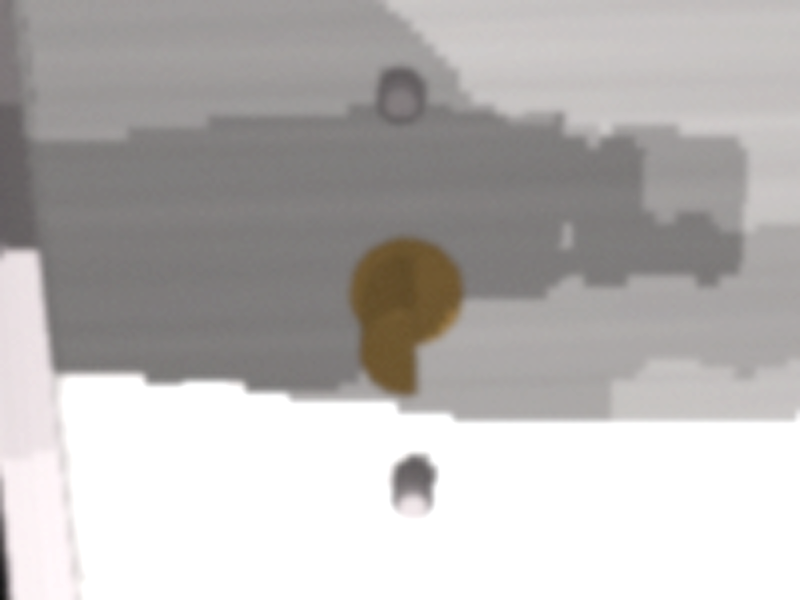

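Pin tips (bright discs) in this crop: left (402,101), right (413,501). The D-shaped spindle top has its flat facing right (+x), edge at 415. Converting to positions and planning the move to the plate.

```bash
python3 - <<'E'
from h import *
a=np.load("w2.npy");s=dict(eef_pos=a[:3],tool_rot=a[3:]);c=cam("wrist",s)
k=lambda x,y,z:ray(c,(216+(x+.5)/4-.5,186+(y+.5)/4-.5),z)
l,r=k(402,101,72),k(413,501,72);d=l-r
print(l,r,np.linalg.norm(d),"mid",(l+r)/2,"yaw",np.arctan2(-d[0],d[1]))
print("flat/left/bottom of D",k(415,350,88),k(358,350,88),k(390,395,88),"collar",k(407,291,60))
a,b=k(40,255,60),k(78,590,60);d=a-b;print("edge yaw",np.arctan2(-d[0],d[1]),a)
t=cam("top")
A,B=ray(t,(418,78),60),ray(t,(404,283),60);d=A-B;print("left hob edge yaw",np.arctan2(d[1],d[0]))
# plate via top
i=cv2.imread("pics/top0.png")
g=cv2.cvtColor(i,cv2.COLOR_BGR2GRAY)[225:275,230:305];m=(g<85).astype(np.uint8)
cs=max(cv2.findContours(m,0,2)[0],key=cv2.contourArea);R_=cv2.minAreaRect(cs);print(R_)
bp=cv2.boxPoints(R_)+[230,225];P=np.array([ray(t,p,8) for p in bp]);print(P.round(0),P.mean(0))
s=read_state();print(togo(s,(493,152,80)))
E
```

```text
[ 537.24714311 -155.19707897   72.        ] [ 538.67142469 -226.06019494   72.        ] 70.87742787855211 mid [ 537.9592839  -190.62863696   72.        ] yaw 0.02009634800473214
flat/left/bottom of D [ 539.03308405 -191.07863568   88.        ] [ 530.19894578 -191.01862373   88.        ] [ 535.08629933 -198.65640512   88.        ] collar [ 537.85711807 -191.65161279   60.        ]
edge yaw 0.022383939075957426 [ 474.37028286 -184.59618076   60.        ]
left hob edge yaw 0.06554127736695756
((36.24131774902344, 23.744949340820312), (30.337486267089844, 51.434410095214844), 75.17352294921875)
[[501. 217.   8.]
 [544. 123.   8.]
 [488.  98.   8.]
 [445. 190.   8.]] [494.5136425  156.99657798   8.        ]
(array([ 0.337 , -0.0461,  0.0624]), None)
```

Mount is at about (537.7,-190.9), yaw about 0.021; plate at about (494,157), yaw about 0.445. Going to view the plate with the same tool-relative geometry so calibration errors cancel.

Call:
move_arm([
  [[0.06, -0.008, 0], -0.1],
  [[0.12, -0.016, 0], -0.2],
  [[0.18, -0.024, 0], -0.3],
  [[0.24, -0.032, 0], -0.45],
  [[0.3, -0.042, 0], -0.45],
])

```text
clock: 3.0
eef_pos: [497.5, 116.9, 143.7]
tool_rot: [3.138, 0.002, 2.016]
force: [0.9, -0.2, -0.4]
width: 85.5
```

```bash
python3 - <<'E'
from h import *
s=read_state();print(s["eef_pos"],s["tool_rot"],togo(s,(491.6,162,75.5),2.015))
E
```

```text
[497.49194623 116.92251345 143.69693404] [3.13769111e+00 2.05899533e-03 2.01620559e+00] (array([0.0434, 0.0138, 0.0682]), np.float64(0.0012055878607521997))
```

Call:
move_arm([
  [[0.03, 0.009, 0.04], 0],
  [[0.043, 0.014, 0.068], 0],
  [[0.043, 0.014, 0.068], 0],
  [[0.043, 0.014, 0.068], 0],
  [[0.043, 0.014, 0.068], 0],
])

```text
clock: 3.62
eef_pos: [493.2, 160.8, 77.1]
tool_rot: [3.135, 0.003, 2.014]
force: [-0.7, -0.5, 0.3]
width: 85.5
```

```bash
python3 - <<'E'
from h import *
s=read_state();i=get_image("wrist");cv2.imwrite("pics/w3.png",i);np.save("w3.npy",np.r_[s["eef_pos"],s["tool_rot"]])
print(s["clock"],s["tool_rot"],s["eef_pos"],s["qd"].round(3))
c=cam("wrist",s);u,v=proj(c,(494,157,4)).astype(int);print(u,v)
o=i[v-105:v+105,u-133:u+133];cv2.imwrite("pics/w3c.png",cv2.convertScaleAbs(cv2.resize(o,None,fx=3,fy=3,interpolation=2),alpha=1.4))
E
```

```text
3.625 [3.13535450e+00 2.91235030e-03 2.01407822e+00] [493.15955269 160.76746084  77.05581832] [ 0.001  0.002 -0.     0.003  0.001 -0.005 -0.001]
314 259
```

View pics/w3c.png

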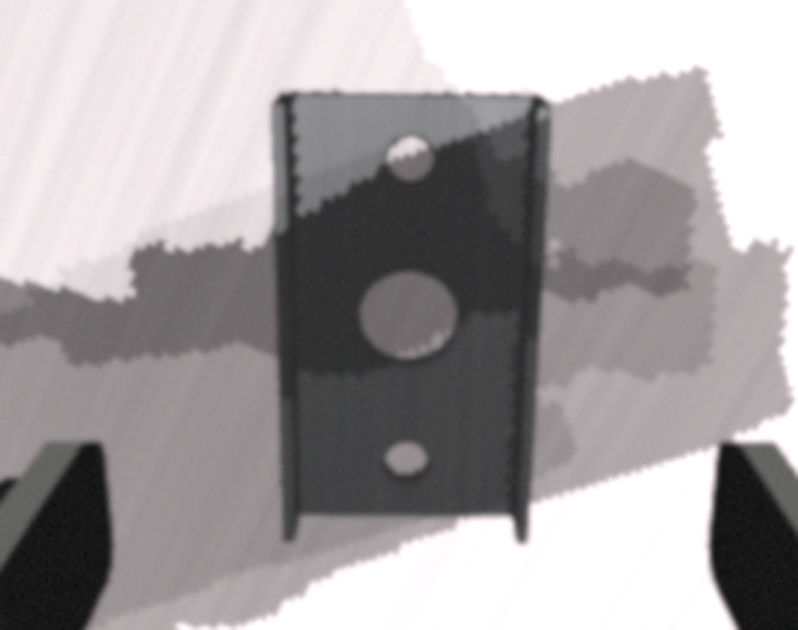

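Plate seen squarely: holes in crop at (410,158), (408,315) and (406,459). Computing the grasp.

```bash
python3 - <<'E'
from h import *
a=np.load("w3.npy");s=dict(eef_pos=a[:3],tool_rot=a[3:]);c=cam("wrist",s)
k=lambda x,y,z:ray(c,(181+(x+.5)/3-.5,154+(y+.5)/3-.5),z)
A,B,C=k(410,158,4),k(406,459,4),k(408,315,4);d=A-B
yaw=np.arctan2(-d[0],d[1]);M=(A+B)/2;print(A,B,C,np.linalg.norm(d),M,"yaw",yaw,"toolyaw",yaw+np.pi/2)
s=read_state();print(s["eef_pos"],togo(s,(*M[:2],-2),yaw+np.pi/2))
E
```

```text
[480.40125453 190.42546123   4.        ] [510.1162584  125.60785781   4.        ] [495.22829812 158.12926821   4.        ] 71.30429979092013 [495.25875646 158.01665952   4.        ] yaw 0.42985070213058024 toolyaw 2.000647028925477
[493.05525249 160.83571451  76.92625282] (array([-0.0033,  0.0003,  0.0789]), np.float64(0.013494925430431515))
```

Call:
move_arm([
  [[-0.003, 0, 0.03], 0.0135],
  [[-0.003, 0, 0.055], 0.0135],
  [[-0.003, 0, 0.07], 0.0135],
  [[-0.003, 0, 0.077], 0.0135],
  [[-0.003, 0, 0.078], 0.0135],
])

```text
clock: 4.3
eef_pos: [495.0, 158.2, -0.9]
tool_rot: [3.135, 0.003, 2.001]
force: [0.2, 0.8, 0.5]
width: 85.2
```

```bash
python3 - <<'E'
from h import *
s=read_state();print(s["eef_pos"],s["tool_rot"],s["force"],togo(s,(495.2,158.,-2),2.0006))
E
```

```text
[495.02811515 158.16347885  -0.94788176] [3.13524596e+00 2.69054443e-03 2.00061956e+00] [0.22961291 0.75055372 0.51243603] (array([-0.0002,  0.0001,  0.0011]), np.float64(1.9564133153071595e-05))
```

Good; close, with a settling dwell.

Call:
move_arm([
  [[0, 0, 0.001], 0],
  [[0, 0, 0.001], 0],
  [[0, 0, 0.001], 0],
  [[0, 0, 0.001], 0],
  [[0, 0, 0.001], 0],
], claw=0.3)

```text
clock: 4.92
eef_pos: [495.3, 158.2, -1.1]
tool_rot: [3.134, 0.003, 2.001]
force: [-1.3, -0.2, 6.4]
width: 54.6
```

Call:
move_arm([
  [[0, 0, -0.01], 0],
  [[0, 0, -0.04], 0],
  [[0, 0, -0.09], 0],
  [[0, 0, -0.14], 0],
  [[0, 0, -0.14], 0],
])

```text
clock: 5.55
eef_pos: [496.6, 159.2, 142.9]
tool_rot: [3.126, 0.004, 2.0]
force: [1.0, 0.8, -2.1]
width: 54.6
```

```bash
python3 - <<'E'
from h import *
s=read_state();i=get_image("wrist");cv2.imwrite("pics/w4.png",i);np.save("w4.npy",np.r_[s["eef_pos"],s["tool_rot"]])
print(s["clock"],s["tool_rot"],s["eef_pos"],s["force"],s["width"],s["qpos"].round(2))
cv2.imwrite("pics/w4c.png",cv2.convertScaleAbs(cv2.resize(i[230:430,190:450],None,fx=3,fy=3,interpolation=2),alpha=1.6))
print(togo(s,(537.7,-190.9,140)))
E
```

```text
5.55 [3.12626353 0.00362607 2.00009618] [496.61636671 159.17230957 142.89275105] [ 1.01813055  0.75616317 -2.05817127] 54.616821170956435 [-0.1   0.59 -0.39  1.97  0.37  0.64 -0.3 ]
(array([-0.3354, -0.1084,  0.0024]), None)
```

View pics/w4c.png

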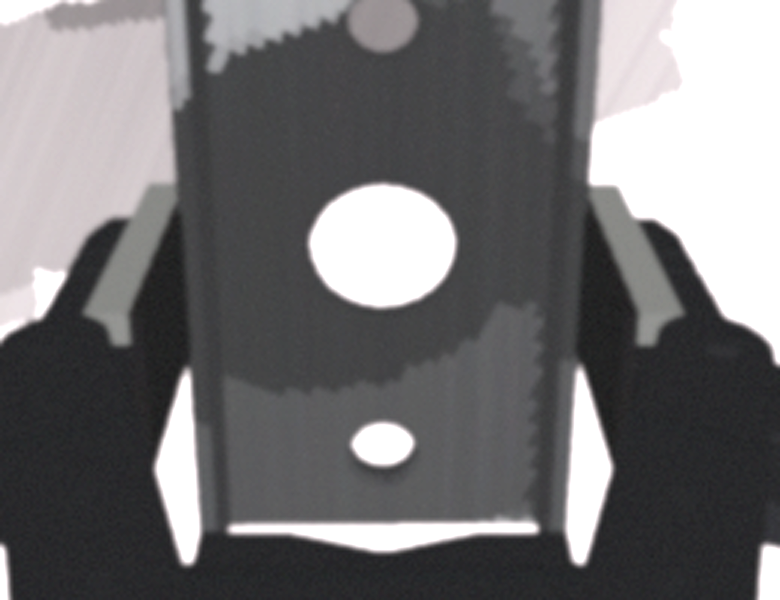

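Plate is held centrally, holes in crop at (384,22), (383,246) and (383,444). Checking its offset in the tool frame.

```bash
python3 - <<'E'
from h import *
def tool(f,pts,x0,y0,k,tz):
    m=camera_model("wrist");T=np.array(m["tool_from_camera"]);F=240/np.tan(np.radians(m["fov_y"]/2))
    for x,y in pts:
        d=T[:3,:3]@np.array([(x0+(x+.5)/k-.5-m["cx"])/F,(y0+(y+.5)/k-.5-m["cy"])/F,1]);o=T[:3,3]
        print(f,(o+d*(tz-o[2])/d[2]).round(2))
tool("held",[(384,22),(383,246),(383,444)],190,230,3,-5)
tool("counter",[(410,158),(408,315),(406,459)],181,154,3,73)
tool("pins",[(402,101),(413,501)],216,186,4,71)
E
```

```text
held [35.35  0.82 -5.  ]
held [ 0.49  0.67 -5.  ]
held [-34.79   0.65  -5.  ]
counter [32.48  0.73 73.  ]
counter [-3.02  0.27 73.  ]
counter [-38.72  -0.23  73.  ]
pins [ 2.996e+01 -4.000e-02  7.100e+01]
pins [-40.91   1.77  71.  ]
```

Call:
move_arm([
  [[-0.06, -0.02, 0], 0.1],
  [[-0.12, -0.04, 0], 0.2],
  [[-0.18, -0.06, 0], 0.3],
  [[-0.24, -0.08, 0], 0.4],
  [[-0.29, -0.095, 0], 0.4],
])

```text
clock: 6.22
eef_pos: [527.9, -147.4, 139.1]
tool_rot: [3.134, -0.001, 1.598]
force: [0.9, 1.0, -2.2]
width: 54.3
```

```bash
python3 - <<'E'
from h import *
s=read_state();print(s["eef_pos"],s["tool_rot"],s["force"],s["width"],togo(s,(538.4,-190.9,110),1.591))
E
```

```text
[ 527.85022797 -147.41461445  139.0964795 ] [ 3.13366073e+00 -1.03264454e-03  1.59831468e+00] [ 0.89007136  0.97768285 -2.16385279] 54.31726464593717 (array([-0.0438,  0.0091,  0.0291]), np.float64(0.007314683692678292))
```

Call:
move_arm([
  [[-0.03, 0.006, 0], 0.005],
  [[-0.0435, 0.0085, 0.01], 0.005],
  [[-0.0435, 0.0085, 0.03], 0.005],
  [[-0.0435, 0.0085, 0.035], 0.005],
  [[-0.0435, 0.0085, 0.035], 0.005],
])

```text
clock: 6.85
eef_pos: [537.3, -189.0, 103.3]
tool_rot: [3.135, -0.002, 1.596]
force: [0.8, 0.2, -2.6]
width: 55.0
```

```bash
python3 - <<'E'
from h import *
s=read_state();print(s["eef_pos"],s["tool_rot"],s["force"],s["width"],togo(s,(537.6,-190.7,80),1.593))
i=get_image("wrist");cv2.imwrite("pics/w5.png",i)
cv2.imwrite("pics/w5c.png",cv2.convertScaleAbs(cv2.resize(i[230:430,190:450],None,fx=3,fy=3,interpolation=2),alpha=1.6))
E
```

```text
[ 537.33678455 -188.95505382  103.30957546] [ 3.13549442e+00 -2.35180629e-03  1.59553446e+00] [ 0.75531208  0.1745983  -2.60422869] 54.95176317880649 (array([-0.0018,  0.0001,  0.0233]), np.float64(0.0025344631749844027))
```

View pics/w5c.png

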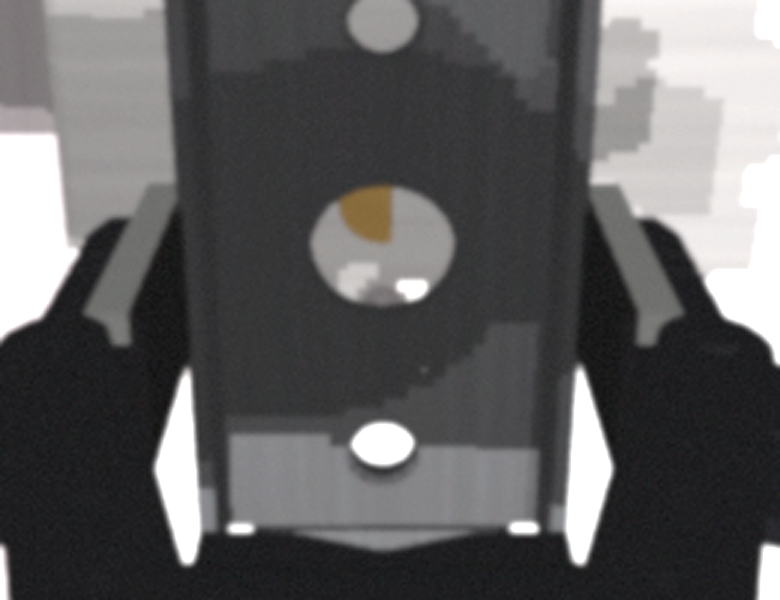

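The spindle (flat edge at x=391 in the crop) is centred in the plate hole laterally. Correcting 2 mm and descending.

Call:
move_arm([
  [[-0.002, 0, 0], 0.0025],
  [[-0.002, 0, 0.01], 0.0025],
  [[-0.002, 0, 0.02], 0.0025],
  [[-0.002, 0, 0.025], 0.0025],
  [[-0.002, 0, 0.025], 0.0025],
])

```text
clock: 7.52
eef_pos: [537.7, -191.1, 78.2]
tool_rot: [3.135, -0.002, 1.593]
force: [-0.2, 0.1, -2.0]
width: 54.3
```

```bash
python3 - <<'E'
from h import *
s=read_state();print(s["eef_pos"],s["tool_rot"],s["force"],s["width"],togo(s,(537.6,-190.7,59),1.593))
E
```

```text
[ 537.65645662 -191.14929239   78.23674968] [ 3.13541308e+00 -2.19913999e-03  1.59276655e+00] [-0.24831812  0.05148762 -1.97442166] 54.3271145777921 (array([ 0.0004, -0.0002,  0.0192]), np.float64(-0.0002334541332538187))
```

Call:
move_arm([
  [[0.0004, 0, 0.006], 0],
  [[0.0004, 0, 0.01], 0],
  [[0.0004, 0, 0.014], 0],
  [[0.0004, 0, 0.017], 0],
  [[0.0004, 0, 0.018], 0],
])

```text
clock: 8.15
eef_pos: [537.7, -190.7, 60.0]
tool_rot: [3.136, -0.002, 1.593]
force: [0.2, 0.0, -2.5]
width: 54.4
```

Pins are through without contact. Final millimetres.

Call:
move_arm([
  [[0, 0, 0.001], 0],
  [[0, 0, 0.002], 0],
  [[0, 0, 0.0025], 0],
  [[0, 0, 0.0025], 0],
])

```text
clock: 8.65
eef_pos: [537.8, -190.7, 59.0]
tool_rot: [3.135, -0.002, 1.593]
force: [-2.9, 0.6, 8.7]
width: 54.4
```

Call:
move_arm([
  [[0, 0, 0], 0],
  [[0, 0, 0], 0],
  [[0, 0, -0.002], 0],
  [[0, 0, -0.01], 0],
  [[0, 0, -0.05], 0],
], claw=1)

```text
clock: 9.28
eef_pos: [535.8, -190.3, 107.9]
tool_rot: [3.14, -0.003, 1.593]
force: [0.8, -1.4, 0.2]
width: 85.4
```

Call:
move_arm([
  [[0.02, 0, -0.04], 0],
  [[0.02, 0, -0.04], 0],
  [[0.02, 0, -0.04], 0],
])

```text
clock: 9.65
eef_pos: [534.9, -170.9, 148.0]
tool_rot: [3.14, -0.003, 1.593]
force: [-0.2, -0.4, -0.6]
width: 85.2
```

```bash
python3 - <<'E'
from h import *
s=read_state();i=get_image("wrist");cv2.imwrite("pics/w6.png",i);np.save("w6.npy",np.r_[s["eef_pos"],s["tool_rot"]])
print(s["clock"],s["tool_rot"],s["eef_pos"],s["force"],s["width"])
c=cam("wrist",s);u,v=proj(c,(537.7,-190.7,64)).astype(int);print(u,v)
cv2.imwrite("pics/w6c.png",cv2.convertScaleAbs(cv2.resize(i[v-90:v+90,u-120:u+120],None,fx=3.3,fy=3.3,interpolation=2),alpha=1.8))
print(togo(s,(470,401,180)))
E
```

```text
9.65 [ 3.14001007e+00 -2.58285313e-03  1.59283866e+00] [ 534.94789489 -170.87957756  147.95345041] [-0.23876006 -0.4314511  -0.58175681] 85.19395336023209
319 276
(array([ 0.5733, -0.0523, -0.0306]), None)
```

View pics/w6c.png

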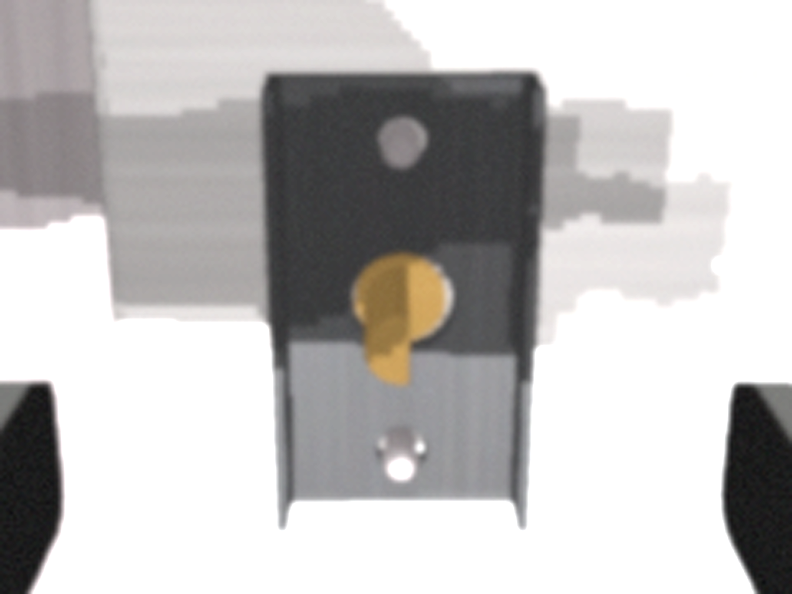

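The plate sits squarely, with both pins showing through its holes at (402,140) and (400,465). Now to the knob k1.

Call:
move_arm([
  [[0.06, -0.006, 0], -0.1],
  [[0.12, -0.012, 0], -0.2],
  [[0.18, -0.018, 0], -0.3],
  [[0.24, -0.024, 0], -0.4],
  [[0.3, -0.03, 0], -0.5],
])

```text
clock: 10.32
eef_pos: [497.3, 129.2, 147.0]
tool_rot: [-3.141, -0.003, 2.095]
force: [0.3, 0.2, 0.4]
width: 85.3
```

```bash
python3 - <<'E'
from h import *
s=read_state();print(s["eef_pos"],s["tool_rot"],togo(s,(466.5,404.6,115),2.34),s["qpos"].round(2))
E
```

```text
[497.28632283 129.17243896 147.03670235] [-3.14128908e+00 -2.67423447e-03  2.09451796e+00] (array([0.2538, 0.1111, 0.0327]), np.float64(-0.24548203533234147)) [-0.01  0.59 -0.44  1.97  0.39  0.67 -0.17]
```

Call:
move_arm([
  [[0.055, 0.024, 0], -0.1],
  [[0.11, 0.048, 0], -0.2],
  [[0.165, 0.072, 0], -0.245],
  [[0.22, 0.096, 0.01], -0.245],
  [[0.254, 0.111, 0.032], -0.245],
])

```text
clock: 10.95
eef_pos: [465.5, 408.1, 114.8]
tool_rot: [3.14, -0.004, 2.342]
force: [0.8, -0.3, -0.1]
width: 85.2
```

Call:
move_arm([
  [[0, 0, 0], 0],
  [[0, 0, 0], 0],
])

```text
clock: 11.2
eef_pos: [465.5, 406.6, 113.5]
tool_rot: [-3.14, -0.003, 2.341]
force: [0.6, -0.1, 0.5]
width: 85.1
```

```bash
python3 - <<'E'
from h import *
s=read_state();i=get_image("wrist");cv2.imwrite("pics/w7.png",i);np.save("w7.npy",np.r_[s["eef_pos"],s["tool_rot"]])
print(s["clock"],s["tool_rot"],s["eef_pos"],s["qpos"].round(2))
c=cam("wrist",s);u,v=proj(c,(470,401,20)).astype(int);print(u,v)
cv2.imwrite("pics/w7c.png",cv2.convertScaleAbs(cv2.resize(i[v-75:v+75,u-100:u+100],None,fx=4,fy=4,interpolation=2),alpha=2.2))
E
```

```text
11.2 [-3.14020059 -0.0032454   2.34097045] [465.51869013 406.56182322 113.47484161] [-0.49  0.76 -0.46  1.7   0.44  0.78 -0.38]
315 254
```

View pics/w7c.png

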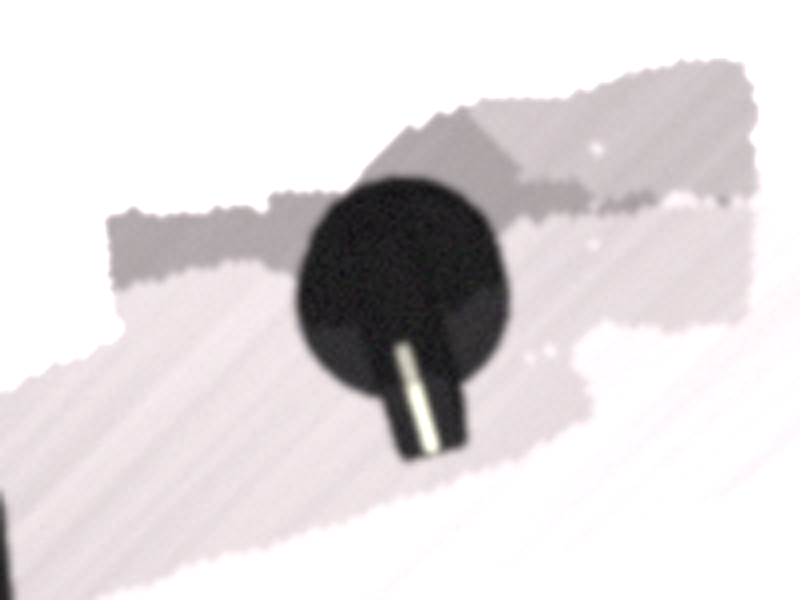

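Knob: white line runs from (402,345) to (431,450), toward the nose at the bottom. The skirt circle is centred at about (403,282), r about 106. Refining with a mask and line fit.

```bash
python3 - <<'E'
from h import *
a=np.load("w7.npy");s=dict(eef_pos=a[:3],tool_rot=a[3:]);c=cam("wrist",s)
i=cv2.imread("pics/w7.png")[179:329,215:415];i=cv2.resize(i,None,fx=4,fy=4,interpolation=2);g=cv2.cvtColor(i,cv2.COLOR_BGR2GRAY)
k=lambda p,z:ray(c,(215+(p[0]+.5)/4-.5,179+(p[1]+.5)/4-.5),z)
roi=np.zeros_like(g);roi[335:458,385:445]=1
ys,xs=np.nonzero((g>45)&(roi>0));
m=((g>40)&(roi>0)).astype(np.uint8);n,lab,st,ce=cv2.connectedComponentsWithStats(m)
for j in range(1,n):
    if st[j,4]>300: print(st[j],ce[j])
j=1+np.argmax([ -abs(ce[q][0]-416)-abs(ce[q][1]-398) for q in range(1,n)])
pts=np.argwhere(lab==j)[:,::-1].astype(np.float32)
vx,vy,x0,y0=cv2.fitLine(pts,cv2.DIST_L2,0,.01,.01).ravel();print("line",vx,vy,x0,y0)
p,q=k((x0-vx*40,y0-vy*40),40),k((x0+vx*40,y0+vy*40),40);d=(q-p)*np.sign(vy);d/=np.linalg.norm(d);yaw=np.arctan2(d[1],d[0]);mid=k((x0,y0),40)
E=k((436,452),40);print("nose yaw",yaw,"line mid",mid,"bar end",E,"axis",E-21*d,"line ends",k((402,343),40),k((432,453),40))
dark=((g<45)).astype(np.uint8);dark[330:]=0
cs=max(cv2.findContours(dark,0,2)[0],key=cv2.contourArea)[:,0];cs=cs[(cs[:,1]<325)].astype(float)
r=np.linalg.lstsq(np.c_[2*cs,np.ones(len(cs))],(cs**2).sum(1),rcond=None)[0];print("skirt",r[:2],np.sqrt(r[2]+r[:2]@r[:2]),k(r[:2],18),k(r[:2],14))
A=E-21*d;
s=read_state();print("axis from line proj:",togo(s,(*A[:2],5),yaw))
B=k(r[:2],18);print("from skirt",togo(s,(*B[:2],5),yaw), "perp offset of skirt ctr from line",np.cross(d[:2],(B-mid)[:2]),np.cross(d[:2],(A-mid)[:2]),d@(B-mid))
E
```

```text
[ 385  342   60  116 3216] [413.73383085 409.21237562]
line 0.13343951 0.991057 413.73383 409.21237
nose yaw -0.6769058063833818 line mid [480.01470295 393.53858453  40.        ] bar end [488.35121486 390.46521561  40.        ] axis [471.98140825 403.61928081  40.        ] line ends [470.17909363 400.83826188  40.        ] [487.98805118 389.84946586  40.        ]
skirt [402.53046734 281.76612854] 103.22060454026686 [467.69610967 403.32892586  18.        ] [468.60456926 402.35044443  14.        ]
axis from line proj: (array([-0.0061,  0.0026,  0.109 ]), np.float64(-0.12495427048279595))
from skirt (array([-0.0034, -0.0007,  0.109 ]), np.float64(-0.12495427048279595)) perp offset of skirt ctr from line -0.08445642480041471 2.826122210948718 -15.735037054389768<stdin>:20: DeprecationWarning: Arrays of 2-dimensional vectors are deprecated. Use arrays of 3-dimensional vectors instead. (deprecated in NumPy 2.0)
```

```bash
python3 - <<'E'
from h import *
a=np.load("w7.npy");s=dict(eef_pos=a[:3],tool_rot=a[3:]);c=cam("wrist",s)
i=cv2.imread("pics/w7.png")[179:329,215:415];i=cv2.resize(i,None,fx=4,fy=4,interpolation=2);g=cv2.cvtColor(i,cv2.COLOR_BGR2GRAY).astype(float)
k=lambda p,z:ray(c,(215+(p[0]+.5)/4-.5,179+(p[1]+.5)/4-.5),z)
P=[]
for y in range(350,446,4):
    xc=402+(y-345)*29/105;x=np.arange(int(xc)-11,int(xc)+12);w=g[y,x];w=np.clip(w-w.min()-10,0,None);P.append(((w*x).sum()/w.sum(),y))
vx,vy,x0,y0=cv2.fitLine(np.float32(P),cv2.DIST_L2,0,.01,.01).ravel();print(vx,vy,x0,y0)
p,q=k((x0-vx*45,y0-vy*45),40),k((x0+vx*45,y0+vy*45),40);d=(q-p)/np.linalg.norm(q-p);yaw=np.arctan2(d[1],d[0])
E=k((436,452),40);L=k((x0,y0),40)
# bar end projected on line
A=L+d*((E-L)@d-21);B=k((402.5,281.8),9)
print("yaw",yaw,"axis",A,"skirt",B)
s=read_state();M=(A+B)/2;print(togo(s,(*M[:2],5),yaw))
E
```

```text
0.28216165 0.95936686 416.4029 396.0
yaw -0.5343715795717474 axis [470.01374747 400.71256803  40.        ] skirt [469.7406994  401.11844397   9.        ]
(array([-0.0066, -0.0008,  0.109 ]), np.float64(-0.2674884972944307))
```

Axis is at about (469.9,400.9), nose yaw -0.535, and two independent cues agree. Turning, half-closing and descending over the grip bar.

Call:
move_arm([
  [[-0.0066, -0.0008, 0], -0.15],
  [[-0.0066, -0.0008, 0.02], -0.267],
  [[-0.0066, -0.0008, 0.05], -0.267],
  [[-0.0066, -0.0008, 0.052], -0.267],
  [[-0.0066, -0.0008, 0.052], -0.267],
], claw=0.4)

```text
clock: 11.88
eef_pos: [471.0, 400.3, 62.9]
tool_rot: [3.141, -0.002, 2.605]
force: [0.2, -0.5, -0.4]
width: 34.0
```

```bash
python3 - <<'E'
from h import *
s=read_state();print(s["eef_pos"],s["tool_rot"],s["width"],togo(s,(469.9,400.9,22),2.607))
E
```

```text
[470.96033951 400.2681199   62.90094737] [ 3.14070652e+00 -2.18705588e-03  2.60534311e+00] 33.95316325441686 (array([ 0.0011, -0.    ,  0.0409]), np.float64(-0.0016568926775684112))
```

Call:
move_arm([
  [[0.001, 0, 0.02], 0],
  [[0.001, 0, 0.034], 0],
  [[0.001, 0, 0.04], 0],
  [[0.001, 0, 0.0405], 0],
  [[0.001, 0, 0.0405], 0],
])

```text
clock: 12.5
eef_pos: [470.1, 401.1, 22.5]
tool_rot: [3.14, -0.002, 2.605]
force: [1.3, -0.4, 0.4]
width: 34.2
```

Call:
move_arm([
  [[0, 0, 0], 0],
  [[0, 0, 0], 0],
  [[0, 0, 0], 0],
  [[0, 0, 0], 0],
  [[0, 0, 0], 0],
], claw=0)

```text
clock: 13.12
eef_pos: [470.5, 401.6, 23.2]
tool_rot: [3.139, -0.002, 2.606]
force: [0.2, -0.3, 5.2]
width: 11.5
```

Gripped (width reads 11.5; the plate also read 1.4 low). Lift.

Call:
move_arm([
  [[0, 0, -0.02], 0],
  [[0, 0, -0.06], 0],
  [[0, 0, -0.11], 0],
  [[0, 0, -0.14], 0],
  [[0, 0, -0.14], 0],
])

```text
clock: 13.75
eef_pos: [471.6, 402.5, 166.7]
tool_rot: [3.134, -0.0, 2.605]
force: [0.3, -0.2, -0.8]
width: 11.4
```

```bash
python3 - <<'E'
from h import *
s=read_state();print(s["eef_pos"],s["tool_rot"],s["width"],s["force"],s["qpos"].round(2))
print(togo(s,(567,-191,165)))
E
```

```text
[471.58221313 402.52148176 166.7312226 ] [ 3.13353504e+00 -2.94401498e-04  2.60531258e+00] 11.426097283185985 [ 0.28303409 -0.2428744  -0.83551472] [-0.41  0.71 -0.57  1.67  0.47  0.89 -0.13]
(array([-0.3853, -0.4614, -0.0021]), None)
```

Call:
move_arm([
  [[-0.04, -0.045, 0], -0.06],
  [[-0.08, -0.09, 0], -0.12],
  [[-0.12, -0.136, 0], -0.18],
  [[-0.16, -0.181, 0], -0.24],
  [[-0.2, -0.227, 0], -0.3],
])

```text
clock: 14.38
eef_pos: [527.0, 102.9, 164.1]
tool_rot: [3.135, 0.001, 2.908]
force: [1.6, -0.2, -1.2]
width: 11.6
```

```bash
python3 - <<'E'
from h import *
s=read_state();print(s["eef_pos"],s["tool_rot"],s["width"],togo(s,(583,-191,165),3.163))
E
```

```text
[526.97352598 102.86806891 164.14315375] [3.13470195e+00 7.16133881e-04 2.90758902e+00] 11.584042375924103 (array([-0.1226, -0.2729, -0.0026]), np.float64(-0.2554109758122989))
```

Call:
move_arm([
  [[-0.024, -0.054, 0], -0.06],
  [[-0.048, -0.108, 0], -0.12],
  [[-0.072, -0.162, 0], -0.18],
  [[-0.098, -0.217, 0], -0.255],
  [[-0.123, -0.273, 0], -0.255],
])

```text
clock: 15.0
eef_pos: [582.6, -193.2, 161.4]
tool_rot: [3.134, 0.001, -3.12]
force: [1.5, 0.7, -1.6]
width: 11.5
```

Call:
move_arm([
  [[0, 0, 0], 0],
  [[0, 0, 0], 0],
  [[0, 0, 0], 0],
])

```text
clock: 15.38
eef_pos: [582.3, -190.9, 161.3]
tool_rot: [3.133, 0.0, -3.117]
force: [-0.0, 0.4, -0.8]
width: 11.5
```

```bash
python3 - <<'E'
from h import *
s=read_state();i=get_image("wrist");cv2.imwrite("pics/w8.png",i);np.save("w8.npy",np.r_[s["eef_pos"],s["tool_rot"]])
print(s["clock"],s["tool_rot"],s["eef_pos"],s["qd"].round(3),s["qpos"].round(2))
cv2.imwrite("pics/w8c.png",cv2.convertScaleAbs(cv2.resize(i[120:360,180:460],None,fx=2.5,fy=2.5,interpolation=2),alpha=2))
E
```

```text
15.375 [ 3.13297052e+00  1.51582027e-04 -3.11673529e+00] [ 582.32151651 -190.92942635  161.3163489 ] [-0.008 -0.007 -0.    -0.005  0.005  0.002  0.003] [ 0.73  0.77 -0.77  1.68  0.62  0.96  1.32]
```

View pics/w8c.png

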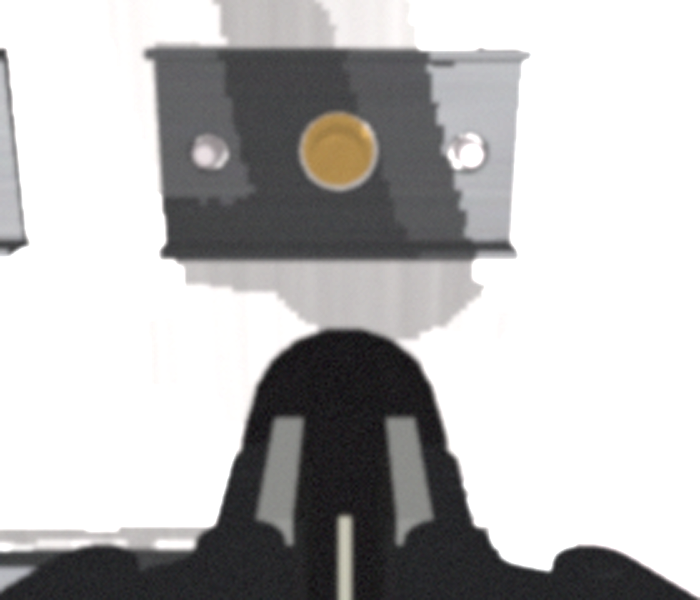

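Nose (white line) points down in the image, which is toward the burner; knob line at x≈345. Pins at (206,154) and (469,152), spindle (337,150). Computing offsets from two yaws to cancel camera bias.

```bash
python3 - <<'E'
from h import *
np.set_printoptions(suppress=True,precision=4)
m=camera_model("wrist");print(m["cx"],m["cy"],m["fov_y"]);T=np.array(m["tool_from_camera"]);print(T)
F=240/np.tan(np.radians(m["fov_y"]/2))
def tl(p,x0,y0,k,tz):
    d=T[:3,:3]@np.array([(x0+(p[0]+.5)/k-.5-m["cx"])/F,(y0+(p[1]+.5)/k-.5-m["cy"])/F,1]);o=T[:3,3]
    return o+d*(tz-o[2])/d[2]
i=cv2.imread("pics/w8.png")
g=i.astype(int);k=2.5
# refine pin tips: bright disc centroid; white line centroid
gr=cv2.cvtColor(i,cv2.COLOR_BGR2GRAY)
for nm,(x,y) in dict(R=(206,154),L=(469,152)).items():
    u,v=int(180+x/k),int(120+y/k);print(nm,u,v);print(gr[v-6:v+7,u-6:u+7])
for nm,p,z in [("pinR",(206,154),89.3),("pinL",(469,152),89.3),("line top",(345,520),-17),("line bot",(345,590),-17)]:
    print(nm,tl(p,180,120,k,z))
E
```

```text
317.37768224549717 240.38234120301698 70.04000930419936
[[  -0.0003   -0.9552   -0.296    75.1599]
 [   1.       -0.0004    0.0003    0.9632]
 [  -0.0004   -0.296     0.9552 -141.9937]
 [   0.        0.        0.        1.    ]]
R 262 181
[[ 48  51  65  78  81  78  76  75  74  69  68  65  61]
 [ 48  54  71  83  83  78  77  76  73  72  71  71  69]
 [ 44  56  73  82  84  85  85  80  77  74  74  73  73]
 [ 49  63  78  88  94  97  96  92  83  78  74  73  73]
 [ 51  70  88 100 106 108 107 103  93  82  76  74  74]
 [ 57  77  97 107 113 114 113 110 101  89  79  75  76]
 [ 60  82 102 111 114 114 113 113 107  95  84  77  83]
 [ 57  82 100 111 113 114 114 113 108  97  85  81  89]
 [ 54  75  95 108 113 114 113 112 106  95  86  87  96]
 [ 52  66  85 100 107 110 111 108 102  91  89  96 102]
 [ 48  56  69  86  96 101 102  97  91  89  95 104 102]
 [ 49  49  55  68  76  81  82  81  79  83  93  97  87]
 [ 48  47  48  52  53  57  61  63  65  69  72  70  62]]
L 367 180
[[ 88  85  93 105 106 118 134 136 132 125 106  90  90]
 [ 84  79  85  93  97 106 118 126 134 140 125  99  85]
 [ 85  85  81  84  91  97 103 111 121 133 130 110  84]
 [ 92  88  84  89  99 108 116 123 125 125 123 108  83]
 [ 98  89  90 100 114 133 148 155 154 145 128 105  78]
 [106  92  96 112 137 160 176 181 180 172 151 117  83]
 [117  93 101 126 157 179 189 191 190 185 169 135  95]
 [127  99 104 136 168 186 191 193 192 189 177 147 106]
 [131 106 108 138 170 187 192 192 192 190 178 148 105]
 [130 121 115 134 164 184 190 191 190 186 171 137  95]
 [134 145 134 130 153 174 183 187 185 176 154 118  84]
 [135 161 153 131 133 151 164 171 166 150 125  94  79]
 [119 149 149 127 109 115 126 132 126 111  90  79  80]]
pinR [ 45.0107 -36.0425  89.3   ]
pinL [45.5169 34.5355 89.3   ]
line top [ -1.496    1.1255 -17.    ]
line bot [-15.073    1.1249 -17.    ]
```

The calibration returned differs slightly per query (within the stated 2 mm), so I'll average it over many queries and recompute everything.

```bash
python3 - <<'E'
from h import *
np.set_printoptions(suppress=True,precision=3)
ms=[camera_model("wrist") for _ in range(300)]
Ts=np.array([m["tool_from_camera"] for m in ms]);print("std",Ts[:,:3,3].std(0),np.array([[m["cx"],m["fov_y"]] for m in ms]).std(0))
T=Ts.mean(0);cx,cy=ms[0]["cx"],ms[0]["cy"];F=240/np.tan(np.radians(ms[0]["fov_y"]/2));print(T)
def tl(u,v,tz):
    d=T[:3,:3]@np.array([(u-cx)/F,(v-cy)/F,1]);o=T[:3,3];return o+d*(tz-o[2])/d[2]
def wl(a,u,v,z):
    Rm=R.from_euler("xyz",a[3:]).as_matrix();d=Rm@T[:3,:3]@np.array([(u-cx)/F,(v-cy)/F,1]);o=Rm@T[:3,3]+a[:3];return o+d*(z-o[2])/d[2]
cv=lambda p,x0,y0,k:(x0+(p[0]+.5)/k-.5,y0+(p[1]+.5)/k-.5)
w2,w7,w8=[np.load(f"w{j}.npy") for j in (2,7,8)];w6=np.load("w6.npy")
l,r=wl(w2,*cv((402,101),216,186,4),72),wl(w2,*cv((413,501),216,186,4),72);print("w2 mount",(l+r)/2,np.linalg.norm(l-r))
l,r=wl(w6,*cv((402,140),319-120,276-90,3.3),68),wl(w6,*cv((400,467),199,186,3.3),72);print("w6 pins",l,r)
l,r=wl(w8,368.2,181.7,72),wl(w8,260.6,181.7,72);d=l-r;print("w8 mount",(l+r)/2,np.linalg.norm(d),"yaw",np.arctan2(-d[0],d[1]))
for p in [(384,22),(383,246),(383,444)]: print("held plate tool",tl(*cv(p,190,230,3),-5))
print("knob line tool",tl(*cv((345,520),180,120,2.5),-17),tl(*cv((345,590),180,120,2.5),-17))
A=wl(w7,*cv((402.5,281.8),215,179,4),9);B=wl(w7,*cv((402,343),215,179,4),40);print("w7 skirt",A,"line start",B,"bar end",wl(w7,*cv((434,452),215,179,4),40))
E
```

```text
std [0. 0. 0.] [0. 0.]
[[  -0.      -0.955   -0.296   75.16 ]
 [   1.      -0.       0.       0.963]
 [  -0.      -0.296    0.955 -141.994]
 [   0.       0.       0.       1.   ]]
w2 mount [ 538.651 -192.129   72.   ] 70.93213192961937
w6 pins [ 537.852 -155.592   68.   ] [ 539.15  -228.581   72.   ]
w8 mount [ 537.622 -192.166   72.   ] 72.23546797685991 yaw 0.02333995332543879
held plate tool [34.186  1.129 -5.   ]
held plate tool [-0.697  0.977 -5.   ]
held plate tool [-36.012   0.965  -5.   ]
knob line tool [ -1.496   1.126 -17.   ] [-15.073   1.125 -17.   ]
w7 skirt [470.419 400.477   9.   ] line start [470.854 400.214  40.   ] bar end [488.784 389.596  40.   ]
```

```bash
for j in $(seq 24); do python3 -c "
from cell import *
print(*[float(x) for r in camera_model('wrist')['tool_from_camera'] for x in r])"; done > cal.txt; cat > fin.py <<'E'
from h import *
np.set_printoptions(suppress=True,precision=3)
C=np.loadtxt("cal.txt");print("std",C.std(0).reshape(4,4)[:3]);T=C.mean(0).reshape(4,4);print(T)
m=camera_model("wrist");cx,cy=m["cx"],m["cy"];F=240/np.tan(np.radians(m["fov_y"]/2))
def tl(u,v,tz):
    d=T[:3,:3]@np.array([(u-cx)/F,(v-cy)/F,1]);o=T[:3,3];return o+d*(tz-o[2])/d[2]
def wl(a,u,v,z):
    Rm=R.from_euler("xyz",a[3:]).as_matrix();d=Rm@T[:3,:3]@np.array([(u-cx)/F,(v-cy)/F,1]);o=Rm@T[:3,3]+a[:3];return o+d*(z-o[2])/d[2]
cv=lambda p,x0,y0,k:(x0+(p[0]+.5)/k-.5,y0+(p[1]+.5)/k-.5)
w2,w7,w8=[np.load(f"w{j}.npy") for j in (2,7,8)];w6=np.load("w6.npy")
l,r=wl(w2,*cv((402,101),216,186,4),72),wl(w2,*cv((413,501),216,186,4),72);print("w2 mount",(l+r)/2,np.linalg.norm(l-r))
l,r=wl(w8,368.2,181.7,72),wl(w8,260.6,181.7,72);d=l-r;print("w8 mount",(l+r)/2,np.linalg.norm(d),"yaw",np.arctan2(-d[0],d[1]))
for p in [(384,22),(383,246),(383,444)]: print("held plate tool",tl(*cv(p,190,230,3),-5))
print("knob line tool",tl(*cv((345,520),180,120,2.5),-17),tl(*cv((345,590),180,120,2.5),-17))
A=wl(w7,*cv((402.5,281.8),215,179,4),9);B=wl(w7,*cv((402,343),215,179,4),40);print("w7 skirt",A,"line start",B,"bar end",wl(w7,*cv((434,452),215,179,4),40))
E
python3 fin.py
```

```text
std [[0. 0. 0. 0.]
 [0. 0. 0. 0.]
 [0. 0. 0. 0.]]
[[  -0.      -0.955   -0.296   75.16 ]
 [   1.      -0.       0.       0.963]
 [  -0.      -0.296    0.955 -141.994]
 [   0.       0.       0.       1.   ]]
w2 mount [ 538.651 -192.129   72.   ] 70.93213192961966
w8 mount [ 537.622 -192.166   72.   ] 72.23546797686025 yaw 0.02333995332543868
held plate tool [34.186  1.129 -5.   ]
held plate tool [-0.697  0.977 -5.   ]
held plate tool [-36.012   0.965  -5.   ]
knob line tool [ -1.496   1.126 -17.   ] [-15.073   1.125 -17.   ]
w7 skirt [470.419 400.477   9.   ] line start [470.854 400.214  40.   ] bar end [488.784 389.596  40.   ]
```

Relative to the held knob, the mount is +45.3 mm (tool x) and -2.1 mm (tool y) away; yaw already matches (pins and white line are perpendicular in the picture). Moving to hover.

Call:
move_arm([
  [[0.023, -0.001, 0.01], 0],
  [[0.0453, -0.0021, 0.03], 0],
  [[0.0453, -0.0021, 0.04], 0],
  [[0.0453, -0.0021, 0.04], 0],
  [[0.0453, -0.0021, 0.04], 0],
])

```text
clock: 16.05
eef_pos: [539.0, -193.3, 122.2]
tool_rot: [3.133, 0.003, -3.116]
force: [0.7, 0.4, -1.3]
width: 11.6
```

```bash
cat > tg.py <<'E'
from h import *
w8=np.load("w8.npy");Rm=R.from_euler("xyz",w8[3:]).as_matrix()
s=read_state();print(s["clock"],s["eef_pos"],s["tool_rot"],s["force"],s["width"])
for z in (64,70): print(z,togo(s,w8[:3]+Rm@np.array([45.3,-2.1,z]),3.1645))
E
python3 tg.py
```

```text
16.05 [ 538.95140606 -193.26227367  122.15315928] [ 3.13325490e+00  2.71512225e-03 -3.11577736e+00] [ 0.69069324  0.39040274 -1.31752569] 11.6303298601094
64 (array([ 0.0019, -0.0005,  0.0249]), np.float64(0.002907946343928103))
70 (array([ 0.002 , -0.0005,  0.0309]), np.float64(0.002907946343928103))
```

Hover correction, then a gentle descent watching the force.

Call:
move_arm([
  [[0.0022, -0.0004, 0], 0.0015],
  [[0.0022, -0.0004, 0.004], 0.0015],
  [[0.0022, -0.0004, 0.007], 0.0015],
  [[0.0022, -0.0004, 0.007], 0.0015],
])

```text
clock: 16.55
eef_pos: [536.5, -193.7, 114.8]
tool_rot: [3.133, 0.002, -3.117]
force: [-0.7, -0.4, -1.3]
width: 11.9
```

```bash
python3 tg.py
```

```text
16.55 [ 536.54189836 -193.6924365   114.77736811] [ 3.13306751e+00  2.03743243e-03 -3.11734836e+00] [-0.73281906 -0.35148222 -1.2631938 ] 11.910411247122223
64 (array([-0.0005, -0.0001,  0.0175]), np.float64(0.001336945768334985))
70 (array([-0.0005, -0.0001,  0.0235]), np.float64(0.001336945768334985))
```

Call:
move_arm([
  [[-0.0003, 0, 0.002], 0],
  [[-0.0003, 0, 0.004], 0],
  [[-0.0003, 0, 0.005], 0],
  [[-0.0003, 0, 0.006], 0],
  [[-0.0003, 0, 0.006], 0],
])

```text
clock: 17.18
eef_pos: [536.8, -193.6, 108.7]
tool_rot: [3.133, 0.002, -3.117]
force: [-0.0, -0.5, -1.0]
width: 11.5
```

No contact with the mouth about 2.5 mm below the spindle top, so it seems to be entering. Continue.

Call:
move_arm([
  [[0, 0, 0.001], 0],
  [[0, 0, 0.002], 0],
  [[0, 0, 0.003], 0],
  [[0, 0, 0.004], 0],
  [[0, 0, 0.004], 0],
])

```text
clock: 17.8
eef_pos: [536.8, -193.6, 104.6]
tool_rot: [3.133, 0.002, -3.117]
force: [0.0, 0.1, -0.3]
width: 11.3
```

```bash
python3 -c "
from cell import *
s=read_state();print(s['force'],s['torque'],s['eef_pos'])"
```

```text
[ 0.01415874  0.06074598 -0.31058717] [ 0.02814285  0.0166113  -0.06599473] [ 536.77100404 -193.55988504  104.62782463]
```

Call:
move_arm([
  [[0, 0, 0.002], 0],
  [[0, 0, 0.003], 0],
  [[0, 0, 0.004], 0],
  [[0, 0, 0.0055], 0],
  [[0, 0, 0.0055], 0],
])

```text
clock: 18.42
eef_pos: [536.6, -193.5, 99.0]
tool_rot: [3.133, 0.002, -3.117]
force: [-0.1, 0.0, 0.0]
width: 11.4
```

Free sliding: the D socket is on the spindle. On to home and spring contact.

Call:
move_arm([
  [[0, 0, 0.001], 0],
  [[0, 0, 0.002], 0],
  [[0, 0, 0.003], 0],
  [[0, 0, 0.003], 0],
])

```text
clock: 18.92
eef_pos: [536.7, -193.5, 96.3]
tool_rot: [3.133, 0.002, -3.117]
force: [-1.1, 0.4, 4.2]
width: 11.5
```

Call:
move_arm([
  [[0, 0, 0.001], 0],
  [[0, 0, 0.002], 0],
  [[0, 0, 0.003], 0],
  [[0, 0, 0.003], 0],
])

```text
clock: 19.42
eef_pos: [536.8, -193.5, 93.5]
tool_rot: [3.133, 0.002, -3.117]
force: [-2.8, 0.2, 6.6]
width: 11.5
```

Spring engaging as specified. Press on to the stop.

Call:
move_arm([
  [[0, 0, 0.001], 0],
  [[0, 0, 0.002], 0],
  [[0, 0, 0.003], 0],
  [[0, 0, 0.004], 0],
  [[0, 0, 0.004], 0],
])

```text
clock: 20.05
eef_pos: [536.8, -193.5, 91.0]
tool_rot: [3.135, 0.002, -3.117]
force: [-5.2, 0.6, 15.3]
width: 11.3
```

Call:
move_arm([
  [[0, 0, 0.001], 0],
  [[0, 0, 0.002], 0],
  [[0, 0, 0.003], 0],
  [[0, 0, 0.003], 0],
])

```text
clock: 20.55
eef_pos: [536.9, -193.5, 90.8]
tool_rot: [3.137, 0.002, -3.117]
force: [-8.0, -0.2, 27.7]
width: 11.7
```

Firm stop: 15→28 N with no further travel, after about 6 mm of spring. Final numeric check without moving, then hand in.

```bash
python3 - <<'E'
from h import *
t=get_image("top");sc=get_image("scene");a=cv2.imread("pics/top0.png")
d=np.abs(t.astype(int)-a).max(2)
for n,(x0,y0,x1,y1) in dict(bottles_bowl=(180,95,335,170),other_knobs=(120,262,210,345)).items(): print(n,(d[y0:y1,x0:x1]>40).mean().round(3))
s=read_state();print(s["clock"],s["eef_pos"],s["force"],s["width"],s["qd"].round(3))
finish_job()
E
```

```text
bottles_bowl 0.0
other_knobs 0.0
20.65 [ 536.88720221 -193.4329643    90.82128783] [-7.9378616   0.69159945 26.62594392] 11.19995131823421 [ 0.     0.002 -0.001 -0.    -0.001  0.001 -0.001]
the job is handed in; nothing more can be done
```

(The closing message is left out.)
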